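# Fill the empty wells of the candle charger and close it

## Robot

A 6-joint arm with a two-finger parallel gripper is mounted at the origin on the work surface. World frame = base frame: x ahead of the robot, y to its left, z up, the work surface at z = 0. Lengths are in m, angles in degrees, forces in N, time in s.
With the tool pointing down it reaches from about 0.325 to 0.775 m from the base axis. Payload 5.5 kg.
Tool frame: the origin (TCP) lies between the finger pads; the fingertips stand 22 mm ahead of it and the grasp point (between the pads) lies 3 mm ahead of it (arm.tip_reach is the distance from the TCP to the fingertips, in m); z points along the fingers, y is the line along which they close (so a half turn about z gives the same grasp; the last joint's range is limited). The gripper opens to 88 mm and grips with 3 to 60 N. Pads are 20 mm wide; open, the fingers measure 115 mm over their backs; the gripper's body (75 mm by 178 mm) begins 61 mm behind the grasp point.
Start: joints at [-66.79, 5.22, 70.514, -0, 104.267, -3.249], TCP at [0.267, -0.537, 0.245] pointing down, gripper open.
Joint ranges: [-164.24, 164.24], [-49.07, 125.15], [9.68, 141.18], [-86.29, 266.29], [3.28, 154.24], [-151.56, 151.56]. Speed limits (degrees/s): [147.25, 147.25, 172.46, 180, 180, 180].

## Interface

Orientations are given as a 3x3 rotation matrix whose columns are the frame's x, y, z axes.
In Python, from station import arm, capture gives the robot as it stands.
- The arm moves only by the tool drive_tool, never from a script. Its arguments are lists of equal length, an entry for each row: "offset": the shift along the tool's x, y, z in m, a list of three; "yaw": the turn about the tool's z in rad; "hand": the closure, from 0 (fully open) to 1 (shut). A call has 1 to 8 rows; each row is the pose to reach, as a shift and turn from the pose commanded when the call began, along the tool's axes at that moment; what a row does not reach only later rows make up. A row lasts 1/10 s, in which the tool goes at most 50 mm and 8.59 degrees, less where a joint would pass 70% of its speed; a pose out of reach is approached as far as the arm can. A call with a gripper value outside its range is refused whole. The fingers move at their own pace and stop on an object; "newtons" is the grip in N (left out, the last holds). Time passes only in rows, so rows that repeat a pose let the fingers close. It gives the time, the measured TCP pose, the force, the opening and the grip force at its end, in the units of the state.
- arm.get_state(): the state, without advancing time (a new reading comes with each control period).
- capture(name): name is "scene" or "top"; returns a dict with "color" (384x512x3 uint8, blue, green, red), "fovy" (degrees; the focal length in pixels is half the picture's height over the tangent of half this angle, whatever the lens; pixels are square), "cx", "cy" (the principal point, pixels), "dist_coeffs" ([k1, k2, p1, p2, k3] as OpenCV has them; the pictures are not rectified), "rvec" (rotation vector, rad) and "tvec" (3), from world to camera coordinates, as OpenCV has them. Camera axes: x right, y down, z forward; pixel columns grow to the right and rows downward; lengths in m; the calibration is good to about 2 mm. A picture is of the moment at which its call begins. There is no depth.
- arm.hand_in(): hands the job in; it is judged then, once.
The state is a dict: "t": time; "joint_pos": joint angles; "joint_vel": joint speeds; "tau": joint torques, N m; "eef_pos": TCP position; "tcp_rot": TCP orientation; "ft_force": force on the tool from outside, world axes, zero at the start; "moment": the same for the moment, N m; "grip_width": finger opening in m; "finger_force": force on a finger pad.
Only numpy, scipy, OpenCV 4.12 (cv2) and the standard library are available. Lean on these libraries where they do the work, as an engineer would, in place of code of your own. Each camera call takes 0.05 s, during which the arm holds its last target. There are 200 camera calls.

## Task

Put the two spare LED candles upright into the two empty wells of the charging caddy, right down on the well floors, leaving the four candles already charging where they are. Then lower the lid gently onto the caddy's two brass pins until it lies flat on both end posts, let go, and do not disturb the bowl, the books or the bird.

Things in the scene. Friction and masses are not known exactly. Their poses are not given: they have to be found in the camera images.
- caddy: fixed light-wood charging caddy, 110 mm (its x) by 240 mm (its y, the long way); origin at the centre of its underside, on the table. A block 26 mm high with six round wells in two rows of three, and at each end of the long way an end post, 110 x 18 mm, flat top 64 mm above the table, inner face 102 mm from the middle, with a brass pin on it
- pin_0 (a point): centre of the foot of a brass pin, on top of an end post 64 mm above the table, at x = 0, y = -111 mm in the caddy's frame; the pin is 8 mm thick, 14 mm tall, tapering at the top
- pin_1 (a point): centre of the foot of a brass pin, on top of an end post 64 mm above the table, at x = 0, y = 111 mm in the caddy's frame; the pin is 8 mm thick, 14 mm tall, tapering at the top
- pocket_0 (a point): centre of the floor of one well of the caddy, at x = -25, y = -60 mm in the caddy's frame. The well is round, 38 mm wide, 18 mm deep, dark inside with a brass contact; its floor is 8 mm above the table. Four of the six wells hold a candle at the start, two are empty; which ones differs every time
- pocket_1 (a point): centre of the floor of one well of the caddy, at x = -25, y = 0 mm in the caddy's frame. The well is round, 38 mm wide, 18 mm deep, dark inside with a brass contact; its floor is 8 mm above the table. Four of the six wells hold a candle at the start, two are empty; which ones differs every time
- pocket_2 (a point): centre of the floor of one well of the caddy, at x = -25, y = 60 mm in the caddy's frame. The well is round, 38 mm wide, 18 mm deep, dark inside with a brass contact; its floor is 8 mm above the table. Four of the six wells hold a candle at the start, two are empty; which ones differs every time
- pocket_3 (a point): centre of the floor of one well of the caddy, at x = 25, y = -60 mm in the caddy's frame. The well is round, 38 mm wide, 18 mm deep, dark inside with a brass contact; its floor is 8 mm above the table. Four of the six wells hold a candle at the start, two are empty; which ones differs every time
- pocket_4 (a point): centre of the floor of one well of the caddy, at x = 25, y = 0 mm in the caddy's frame. The well is round, 38 mm wide, 18 mm deep, dark inside with a brass contact; its floor is 8 mm above the table. Four of the six wells hold a candle at the start, two are empty; which ones differs every time
- pocket_5 (a point): centre of the floor of one well of the caddy, at x = 25, y = 60 mm in the caddy's frame. The well is round, 38 mm wide, 18 mm deep, dark inside with a brass contact; its floor is 8 mm above the table. Four of the six wells hold a candle at the start, two are empty; which ones differs every time
- candle_1: rechargeable LED candle: white cylinder 34 mm in diameter and 42 mm tall with a small orange flame tip of 8 mm more on top, 45 g; origin at the centre of its underside, z up. Seated in a well, 24 mm of its white body stands above the block. One of the four that already stand in wells of the caddy
- candle_2: rechargeable LED candle: white cylinder 34 mm in diameter and 42 mm tall with a small orange flame tip of 8 mm more on top, 45 g; origin at the centre of its underside, z up. Seated in a well, 24 mm of its white body stands above the block. One of the four that already stand in wells of the caddy
- candle_3: rechargeable LED candle: white cylinder 34 mm in diameter and 42 mm tall with a small orange flame tip of 8 mm more on top, 45 g; origin at the centre of its underside, z up. Seated in a well, 24 mm of its white body stands above the block. One of the four that already stand in wells of the caddy
- candle_4: rechargeable LED candle: white cylinder 34 mm in diameter and 42 mm tall with a small orange flame tip of 8 mm more on top, 45 g; origin at the centre of its underside, z up. Seated in a well, 24 mm of its white body stands above the block. One of the four that already stand in wells of the caddy
- spare_1: rechargeable LED candle: white cylinder 34 mm in diameter and 42 mm tall with a small orange flame tip of 8 mm more on top, 45 g; origin at the centre of its underside, z up. Seated in a well, 24 mm of its white body stands above the block. One of the two spares, standing upright on the table between the robot and the caddy
- spare_2: rechargeable LED candle: white cylinder 34 mm in diameter and 42 mm tall with a small orange flame tip of 8 mm more on top, 45 g; origin at the centre of its underside, z up. Seated in a well, 24 mm of its white body stands above the block. One of the two spares, standing upright on the table between the robot and the caddy
- lid: brown wooden lid of the caddy, flat on the table: 110 mm (its x) by 260 mm (its y), 10 mm thick, 0.2-0.35 kg; origin at the centre of its underside. Dark steel bar handle across its middle: 16 mm wide (y), 70 mm long (x), from 10 to 38 mm above the underside. 14 mm square through holes at x = 0, y = -111 and 111 mm take the pins, either way round
- bowl: blue ceramic bowl, 100 mm wide, 55 mm tall, standing beyond the caddy or the lid; origin at the centre of its underside
- books: two stacked books, yellow below and green above, 105 x 150 mm, 50 mm high, beyond the caddy or the lid; origin at the centre of the underside
- bird: small terracotta bird figure, 36 mm wide, 58 mm tall, standing between the two spares; origin at the centre of its underside
Things that resemble listed ones, but are neither listed nor needed, are in the scene too. Leave any red or turquoise look-alike of the spare_2 alone.

How it is judged (in metres and radians):
On the way, in this order (a step that is already met when the one before it is completed fails the run):
1. both spare candles stand upright on the floors of the empty wells, let go ((distance between spare_1 and pocket_0 below 0.006 m or distance between spare_1 and pocket_1 below 0.006 m or distance between spare_1 and pocket_2 below 0.006 m or distance between spare_1 and pocket_3 below 0.006 m or distance between spare_1 and pocket_4 below 0.006 m or distance between spare_1 and pocket_5 below 0.006 m) and angle between each of spare_1, spare_2's own z axis and vertical below 0.12 rad and (distance between spare_2 and pocket_0 below 0.006 m or distance between spare_2 and pocket_1 below 0.006 m or distance between spare_2 and pocket_2 below 0.006 m or distance between spare_2 and pocket_3 below 0.006 m or distance between spare_2 and pocket_4 below 0.006 m or distance between spare_2 and pocket_5 below 0.006 m) and contact force between the fingers and spare_1 below 0.2 N and contact force between the fingers and spare_2 below 0.2 N), for 0.2 s.
2. the lid lies on both end posts with the pins in its holes (z of lid in the frame of caddy between 0.061 and 0.067 m and horizontal distance between lid and caddy below 0.006 m and angle between lid's own z axis and vertical below 0.03 rad and angle between the y axis of lid and the y axis of caddy, either way round below 0.06 rad), for 0.2 s.
At the end, for the whole second after the job is handed in: Each spare upright (0.12 rad) in a well, its underside within 6 mm of the floor centre; the other four candles within 8 mm of their start; lid 61 to 67 mm above the caddy origin, centred within 6 mm, level within 0.03 rad, turned within 0.06 rad; spares and lid at rest (all of step 2 and (distance between spare_1 and pocket_0 below 0.006 m or distance between spare_1 and pocket_1 below 0.006 m or distance between spare_1 and pocket_2 below 0.006 m or distance between spare_1 and pocket_3 below 0.006 m or distance between spare_1 and pocket_4 below 0.006 m or distance between spare_1 and pocket_5 below 0.006 m) and angle between each of spare_1, spare_2's own z axis and vertical below 0.12 rad and (distance between spare_2 and pocket_0 below 0.006 m or distance between spare_2 and pocket_1 below 0.006 m or distance between spare_2 and pocket_2 below 0.006 m or distance between spare_2 and pocket_3 below 0.006 m or distance between spare_2 and pocket_4 below 0.006 m or distance between spare_2 and pocket_5 below 0.006 m) and distance of each of candle_1, candle_2, candle_3, candle_4 from where it was at the start of the episode below 0.008 m and linear speed of each of spare_1, spare_2, lid below 0.02 m/s); the robot touches nothing.
It fails at once if a candle that was already in its well is pulled out or shoved (more than 15 mm) (distance of any of candle_1, candle_2, candle_3, candle_4 from where it was at the start of the episode above 0.015 m).
It fails at once if the bowl, the books or the bird is moved by more than 30 mm or tipped (distance of any of bowl, books, bird from where it was at the start of the episode above 0.03 m or angle between any of bowl, books, bird's own z axis and vertical above 0.4 rad).
It fails at once if the lid is dropped or rammed onto the caddy (faster than 0.35 m/s in the last 20 mm, or more than 40 N) (contact force between lid and caddy above 40 N or (linear speed of lid above 0.35 m/s and horizontal distance between lid and caddy below 0.03 m and z of lid in the frame of caddy below 0.084 m)).
It also fails if it takes over 72 s, if anything falls off the work surface, if the arm or the gripper's body presses on something with over 40 N, if the wrist force passes 120 N, or if a joint passes its speed limit or range.

## Working session

There is one attempt and no reset: what is moved stays moved. The work goes in short steps, Python scripts to look and compute and a tool call to move; the robot and the scene stay as the last step left them, time stands still between calls to the robot, and variables do not carry over. Pictures are saved under pics/ and viewed, at most 10 in all, crops included, and the job is handed in when it is done.

Besides the shell and the picture viewer there is one more tool, called after "Request:" in YAML: its name, and indented under it one key for each argument. drive_tool: Moves the arm, as the interface text tells. Its arguments: {"type":"object","properties":{"offset":{"type":"array","items":{"type":"array","items":{"type":"number"}}},"yaw":{"type":"array","items":{"type":"number"}},"hand":{"type":"array","items":{"type":"number"}},"newtons":{"type":"number"}},"required":["offset","yaw","hand"]}

```bash
mkdir -p pics; cat > h.py <<'E'
import numpy as np, cv2
from station import arm, capture
def K(c):
    f=c["color"].shape[0]/2/np.tan(np.radians(c["fovy"])/2)
    return np.array([[f,0,c["cx"]],[0,f,c["cy"]],[0,0,1]])
def ray(c,px,z):
    p=cv2.undistortPoints(np.array(px,float).reshape(-1,1,2),K(c),np.array(c["dist_coeffs"],float)).reshape(-1,2)
    R,_=cv2.Rodrigues(np.array(c["rvec"],float)); t=np.array(c["tvec"],float).reshape(3)
    C=-R.T@t; d=np.c_[p,np.ones(len(p))]@R
    return C+d*((z-C[2])/d[:,2])[:,None]
def proj(c,P):
    return cv2.projectPoints(np.array(P,float).reshape(-1,1,3),np.array(c["rvec"],float),np.array(c["tvec"],float),K(c),np.array(c["dist_coeffs"],float))[0].reshape(-1,2)
E
python3 - <<'E'
from h import *
import pickle
for n in("top","scene"):
    c=capture(n); pickle.dump(c,open(n+".pkl","wb"))
    cv2.imwrite(f"pics/{n}0.png",cv2.resize(c["color"],(800,600),interpolation=cv2.INTER_CUBIC))
    R=cv2.Rodrigues(np.array(c["rvec"]))[0]; print(n,-R.T@np.array(c["tvec"]).ravel(),c["fovy"])
print(arm.get_state())
E
```

```text
top [ 0.39856173 -0.01531113  1.15306281] 48.36345383376187
scene [ 1.09483566 -0.38813828  0.52358222] 50.85104384386929
{'t': 0.1, 'joint_pos': array([-6.67885195e+01,  5.25939823e+00,  7.05715797e+01, -4.65216984e-04,
        1.04266364e+02, -3.24837845e+00]), 'joint_vel': array([ 0.00498965, -0.09961643, -0.17614447, -0.00155248,  0.08789379,
       -0.0236058 ]), 'tau': array([ 2.05255521e-03, -4.47856987e+01, -4.07569349e+01,  7.00743799e-02,
        2.84345256e-02, -1.25295646e-04]), 'eef_pos': array([ 0.26725886, -0.53695645,  0.24364712]), 'tcp_rot': array([[ 8.95247664e-01,  4.45568359e-01, -6.76826536e-04],
       [ 4.45568864e-01, -8.95246312e-01,  1.55831504e-03],
       [ 8.84094155e-05, -1.69665073e-03, -9.99998557e-01]]), 'ft_force': array([ 0.24894941,  1.29299147, -0.20491768]), 'moment': array([ 0.01616734, -0.04185787, -0.00437859]), 'finger_force': 0.0, 'grip_width': 0.08809776624459399}
```

View pics/top0.png

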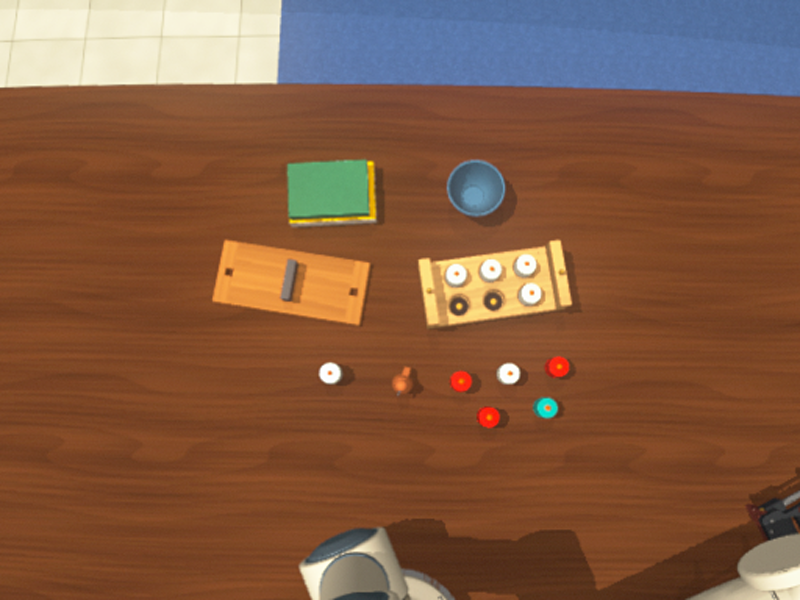

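View pics/scene0.png

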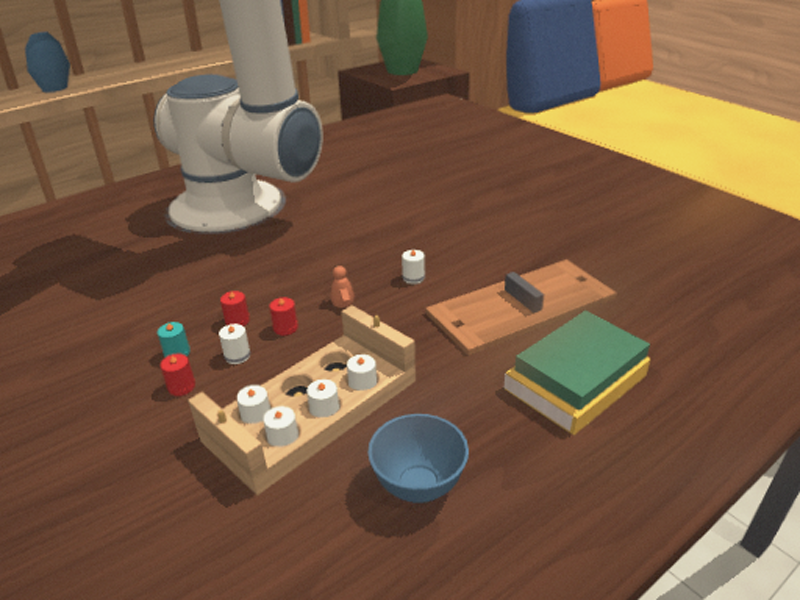

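The top view (800x600) shows the caddy at about (495,283), with empty wells at (459,305) and (493,300). The spares are at (330,373) and (509,373), the bird at (402,382), the lid at (291,282). Red and turquoise decoys surround the right spare. I'll enlarge it for exact pixels.

```bash
python3 - <<'E'
from h import *
import pickle
c=pickle.load(open("top.pkl","rb"));I=c["color"]
cv2.imwrite("pics/c1.png",cv2.resize(I[148:273,262:382],None,fx=4.8,fy=4.8,interpolation=cv2.INTER_CUBIC))
cv2.imwrite("pics/c2.png",cv2.resize(I[145:265,130:265],None,fx=5,fy=5,interpolation=cv2.INTER_CUBIC))
E
```

```text
(no output)
```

View pics/c1.png

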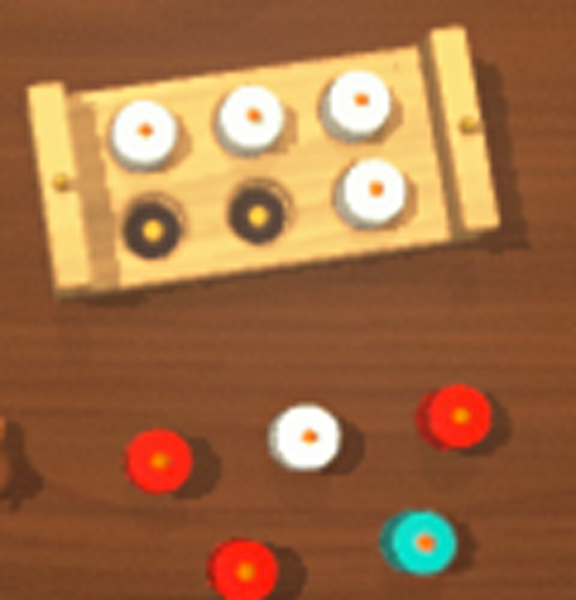

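View pics/c2.png

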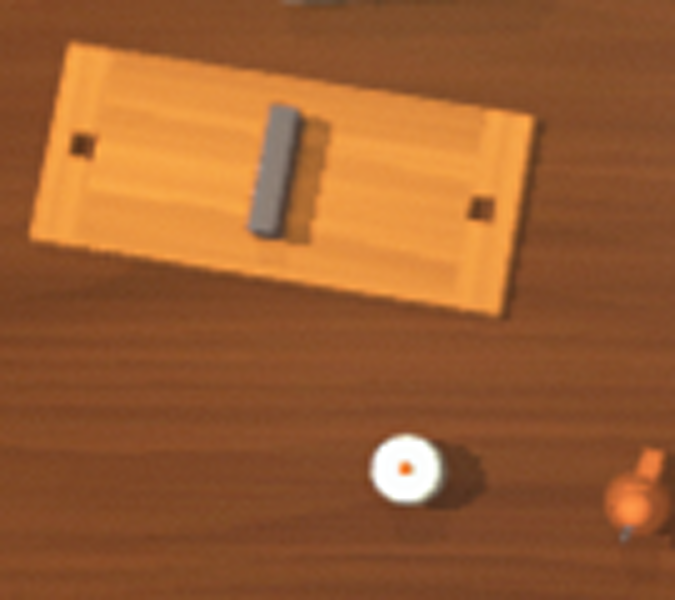

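Crop 1: pins at (62,182) and (469,124), empty wells at (153,230) and (258,216), spare at (306,437). Crop 2: lid corners at (70,43), (537,117), (503,316), (32,239), holes at (82,146) and (481,209), and the other spare at (406,469).

```bash
cat > m.py <<'E'
from h import *
import pickle
c=pickle.load(open("top.pkl","rb"))
a=lambda u:(np.array(u,float)+.5)/4.8-.5+[262,148]
b=lambda u:(np.array(u,float)+.5)/5-.5+[130,145]
def fit(L,W):
    L=np.array(L,float);l0,w0=L.mean(0),W.mean(0)
    A,B=L-l0,W[:,:2]-w0[:2]
    th=np.arctan2((A[:,0]*B[:,1]-A[:,1]*B[:,0]).sum(),(A*B).sum())
    R=np.array([[np.cos(th),-np.sin(th)],[np.sin(th),np.cos(th)]]);t=w0[:2]-R@l0
    print("res mm",(1000*(W[:,:2]-L@R.T-t)).round(1).tolist());return th,t,R
pins=ray(c,a([[62,182],[469,124]]),.078)
wel=ray(c,a([[153,230],[258,216]]),.008)
fl=ray(c,a([[146,130],[254,116],[362,100],[377,188]]),.056)
co=ray(c,a([[28,88],[57,297],[465,28],[498,226]]),.064)
L=[[0,.111],[0,-.111],[-.025,.06],[-.025,0],[.025,.06],[.025,0],[.025,-.06],[-.025,-.06],[.055,.12],[-.055,.12],[.055,-.12],[-.055,-.12]]
th,t,R=fit(L,np.r_[pins,wel,fl,co]);print("caddy",np.degrees(th),t)
for p in([-.025,.06],[-.025,0]):print("well",t+R@p)
lc=ray(c,b([[70,43],[537,117],[503,316],[32,239],[82,146],[481,209]]),.010)
th,t,R=fit([[.055,.13],[.055,-.13],[-.055,-.13],[-.055,.13],[0,.111],[0,-.111]],lc);print("lid",np.degrees(th),t)
print("spareR",ray(c,a([[306,437]]),.040),ray(c,a([[310,436]]),.048))
print("spareL",ray(c,b([[406,469]]),.040),ray(c,b([[405,468]]),.048))
print("red",ray(c,a([[159,461],[461,416],[245,571],[422,543]]),.042))
print("bird",ray(c,b([[635,500]]),.04))
E
python3 m.py
```

```text
res mm [[0.3, -0.7], [-0.2, 0.7], [1.6, 0.1], [0.9, -0.0], [0.4, -0.4], [-0.5, -0.0], [-0.1, -0.0], [0.6, 0.3], [1.0, 0.2], [-3.9, 0.8], [0.1, -1.3], [-0.3, 0.4]]
caddy 8.976357594088368 [ 0.5906556  -0.15479036]
well [ 0.55660017 -0.09942586]
well [ 0.56596178 -0.15869103]
res mm [[0.5, 0.5], [-0.2, -1.2], [-0.6, -1.3], [-0.1, -0.6], [0.0, 1.3], [0.3, 1.3]]
lid -8.482409927326422 [0.59680203 0.19263886]
spareR [[ 0.44157123 -0.18018029  0.04      ]] [[ 0.44181706 -0.18115802  0.048     ]]
spareL [[0.43887576 0.11736159 0.04      ]] [[0.43909284 0.11693814 0.048     ]]
red [[ 0.42784836 -0.10034137  0.042     ]
 [ 0.45353527 -0.26447901  0.042     ]
 [ 0.36953696 -0.14665055  0.042     ]
 [ 0.3850944  -0.24226493  0.042     ]]
bird [[ 0.42437566 -0.00174436  0.04      ]]
```

```bash
cat > go.py <<'E'
import sys
from h import *
x,y,z,phi=map(float,sys.argv[1:5]); s=arm.get_state(); R=s["tcp_rot"]
d=R.T@(np.array([x,y,z])-s["eef_pos"]); cur=np.degrees(np.arctan2(R[1,0],R[0,0]))
print("off",d.round(4),"yaw",round(-np.radians(phi-cur),4),"t",round(s["t"],2),"w",round(s["grip_width"],4))
E
python3 go.py .4417 -.1805 .12 8.98
```

```text
off [ 0.315  -0.2412  0.1241] yaw 0.3051 t 0.1 w 0.0881
```

Request:
drive_tool:
  offset:
    - [0.04,-0.03,0]
    - [0.08,-0.06,0]
    - [0.12,-0.09,0]
    - [0.16,-0.12,0]
    - [0.2,-0.15,0.02]
    - [0.24,-0.18,0.04]
    - [0.28,-0.21,0.06]
    - [0.315,-0.241,0.08]
  yaw: [0.04,0.08,0.12,0.16,0.2,0.24,0.28,0.305]
  hand: [0.3,0.3,0.3,0.3,0.3,0.3,0.3,0.3]
  newtons: 10

```text
t: 0.9
eef_pos: [0.4379, -0.1897, 0.1685]
tcp_rot: [[0.988, 0.155, 0.0], [0.155, -0.988, -0.0], [0.0, 0.0, -1.0]]
ft_force: [1.6, -0.1, -0.4]
grip_width: 0.0614
finger_force: 0.0
```

```bash
python3 go.py .4417 -.1805 .0425 8.98
```

```text
off [ 0.0051 -0.0085  0.126 ] yaw -0.0016 t 0.9 w 0.0614
```

Request:
drive_tool:
  offset:
    - [0,0,0]
    - [0,0,0.03]
    - [0,0,0.06]
    - [0,0,0.06]
    - [0,0,0.06]
  yaw: [0,0,0,0,0]
  hand: [0.3,0.3,0.3,0.3,0.3]

```text
t: 1.4
eef_pos: [0.4371, -0.1921, 0.1098]
tcp_rot: [[0.988, 0.156, -0.001], [0.156, -0.988, 0.0], [-0.001, -0.0, -1.0]]
ft_force: [-0.1, -0.8, 0.3]
grip_width: 0.0616
finger_force: 0.0
```

```bash
python3 go.py .4417 -.1805 .0425 8.98
```

```text
off [ 0.0064 -0.0107  0.0673] yaw -0.0006 t 1.4 w 0.0616
```

Request:
drive_tool:
  offset:
    - [0.0064,-0.0107,0]
    - [0.0064,-0.0107,0.02]
    - [0.0064,-0.0107,0.04]
    - [0.0064,-0.0107,0.055]
    - [0.0064,-0.0107,0.066]
    - [0.0064,-0.0107,0.066]
    - [0.0064,-0.0107,0.066]
  yaw: [0,0,0,0,0,0,0]
  hand: [0.3,0.3,0.3,0.3,0.3,0.3,0.3]

```text
t: 2.1
eef_pos: [0.4425, -0.1801, 0.0442]
tcp_rot: [[0.988, 0.156, 0.001], [0.156, -0.988, -0.0], [0.001, 0.0, -1.0]]
ft_force: [-0.2, -0.4, -0.4]
grip_width: 0.0618
finger_force: 0.0
```

Request:
drive_tool:
  offset:
    - [0,0,0]
    - [0,0,0]
    - [0,0,0]
    - [0,0,0]
    - [0,0,0]
    - [0,0,0]
  yaw: [0,0,0,0,0,0]
  hand: [0.7,0.8,0.8,0.8,0.8,0.8]
  newtons: 10

```text
t: 2.7
eef_pos: [0.4424, -0.1802, 0.0439]
tcp_rot: [[0.988, 0.156, 0.001], [0.156, -0.988, -0.0], [0.001, 0.001, -1.0]]
ft_force: [0.2, -0.2, 2.4]
grip_width: 0.0341
finger_force: 10.0
```

```bash
python3 - <<'E'
from h import *
c=capture("scene")
p=proj(c,[[.5,-.15,.05]])[0]; print(p)
cv2.imwrite("pics/s1.png",cv2.resize(c["color"][150:330,60:300],None,fx=3.3,fy=3.3,interpolation=cv2.INTER_CUBIC))
E
python3 go.py .4417 -.1805 .0425 8.98
```

```text
[175.08626554 215.20263912]
off [-0.0007  0.0002  0.0014] yaw 0.0 t 2.75 w 0.0337
```

View pics/s1.png

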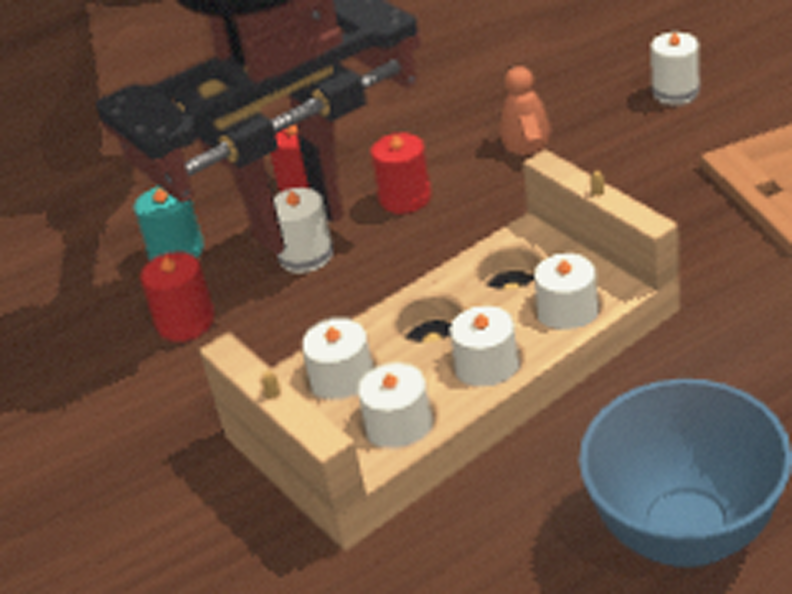

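The spare is held (34 mm wide) in the grip, upright at crop (302,230).

Request:
drive_tool:
  offset:
    - [0,0,-0.02]
    - [0,0,-0.045]
    - [0,0,-0.07]
    - [0.01,0,-0.07]
    - [0.03,0,-0.07]
    - [0.05,0,-0.07]
    - [0.07,0,-0.07]
    - [0.09,0,-0.07]
  yaw: [0,0,0,0,0,0,0,0]
  hand: [0.8,0.8,0.8,0.8,0.8,0.8,0.8,0.8]

```text
t: 3.55
eef_pos: [0.5318, -0.1653, 0.1114]
tcp_rot: [[0.988, 0.156, -0.002], [0.156, -0.988, 0.001], [-0.002, -0.001, -1.0]]
ft_force: [0.5, -0.3, 0.1]
grip_width: 0.0338
finger_force: 10.0
```

Request:
drive_tool:
  offset:
    - [0.015,-0.001,0]
    - [0.028,-0.001,0]
    - [0.036,-0.001,0]
    - [0.036,-0.001,0]
    - [0.036,-0.001,0]
  yaw: [0,0,0,0,0]
  hand: [0.8,0.8,0.8,0.8,0.8]

```text
t: 4.05
eef_pos: [0.5661, -0.1592, 0.1126]
tcp_rot: [[0.988, 0.156, -0.001], [0.156, -0.988, 0.0], [-0.001, -0.001, -1.0]]
ft_force: [0.3, -0.7, -0.5]
grip_width: 0.0339
finger_force: 10.0
```

```bash
python3 go.py .5669 -.1587 .089 8.98
```

```text
off [ 0.0009 -0.0004  0.0236] yaw 0.0002 t 4.05 w 0.0339
```

Request:
drive_tool:
  offset:
    - [0.0009,-0.0004,0.01]
    - [0.0009,-0.0004,0.025]
    - [0.0009,-0.0004,0.037]
    - [0.0009,-0.0004,0.037]
  yaw: [0,0,0,0]
  hand: [0.8,0.8,0.8,0.8]

```text
t: 4.45
eef_pos: [0.5655, -0.1583, 0.0728]
tcp_rot: [[0.988, 0.156, -0.005], [0.156, -0.988, 0.002], [-0.005, -0.003, -1.0]]
ft_force: [-0.3, -0.2, -0.9]
grip_width: 0.0337
finger_force: 10.0
```

```bash
python3 - <<'E'
from h import *
c=capture("scene")
I=c["color"][200:300,130:265]
# predicted flame tip and well rim centre at caddy estimate
print((proj(c,[[.5662,-.1588,.082],[.5664,-.1587,.026],[.5662,-.1588,.032]])-[130,200])*5.8)
cv2.imwrite("pics/s2.png",cv2.resize(I,None,fx=5.8,fy=5.8,interpolation=cv2.INTER_CUBIC))
E
python3 go.py .5669 -.1587 .076 8.98
```

```text
[[322.5516947  119.50970413]
 [345.68281299 256.87771288]
 [342.76878706 242.57299243]]
off [ 0.0007  0.0003 -0.0017] yaw -0.0001 t 4.5 w 0.0341
```

View pics/s2.png

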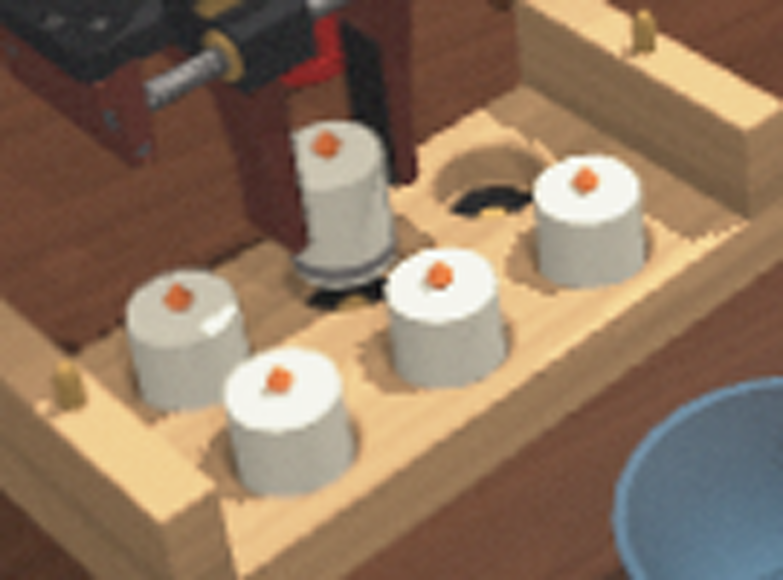

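```bash
python3 - <<'E'
from h import *
import pickle
c=pickle.load(open("scene.pkl","rb"))
q=lambda u:(np.array(u,float)+.5)/5.8-.5+[130,200]
th=np.radians(8.98);R=np.array([[np.cos(th),-np.sin(th)],[np.sin(th),np.cos(th)]]);t=np.array([.591,-.1548])
for l,u in(((.025,0),(440,274)),((.025,-.06),(279,380)),((-.025,-.06),(178,297)),((.025,.06),(585,180))):
    print("seated",l,1000*(ray(c,q([u]),.054)[0,:2]-t-R@l))
print("held",1000*(ray(c,q([(326,144)]),.0748)[0,:2]-[.5655,-.1583]))
E
```

```text
seated (0.025, 0) [ 3.52809181 -2.29849726]
seated (0.025, -0.06) [ 3.9022422  -2.72362977]
seated (-0.025, -0.06) [ 3.37545741 -2.1281405 ]
seated (0.025, 0.06) [ 3.89412496 -2.99963181]
held [ 1.93797914 -1.87448746]
```

Request:
drive_tool:
  offset:
    - [0.0006,0.0002,0]
    - [0.0006,0.0002,0.004]
    - [0.0006,0.0002,0.008]
    - [0.0006,0.0002,0.012]
    - [0.0006,0.0002,0.016]
    - [0.0006,0.0002,0.02]
    - [0.0006,0.0002,0.021]
    - [0.0006,0.0002,0.021]
  yaw: [0,0,0,0,0,0,0,0]
  hand: [0.8,0.8,0.8,0.8,0.8,0.8,0.8,0.8]

```text
t: 5.3
eef_pos: [0.5678, -0.1588, 0.0551]
tcp_rot: [[0.988, 0.156, -0.001], [0.156, -0.988, 0.0], [-0.0, -0.0, -1.0]]
ft_force: [-1.2, -0.9, -0.2]
grip_width: 0.0336
finger_force: 10.0
```

Request:
drive_tool:
  offset:
    - [-0.0006,0,0.0015]
    - [-0.0006,0,0.003]
    - [-0.0006,0,0.0035]
    - [-0.0006,0,0.0035]
  yaw: [0,0,0,0]
  hand: [0.8,0.8,0.8,0.8]

```text
t: 5.7
eef_pos: [0.5674, -0.159, 0.052]
tcp_rot: [[0.988, 0.156, 0.0], [0.156, -0.988, -0.0], [0.0, 0.0, -1.0]]
ft_force: [0.1, -1.1, -0.0]
grip_width: 0.0338
finger_force: 10.0
```

Request:
drive_tool:
  offset:
    - [0,0,0.0005]
    - [0,0,0.0005]
    - [0,0,0.0005]
    - [0,0,0.0005]
    - [0,0,-0.015]
    - [0,0,-0.035]
    - [0,0,-0.06]
    - [0,0,-0.09]
  yaw: [0,0,0,0,0,0,0,0]
  hand: [0.8,0.475,0.475,0.475,0.475,0.475,0.475,0.475]

```text
t: 6.5
eef_pos: [0.567, -0.1589, 0.1432]
tcp_rot: [[0.988, 0.156, -0.001], [0.156, -0.988, 0.0], [-0.001, -0.0, -1.0]]
ft_force: [0.4, 0.8, 0.3]
grip_width: 0.0465
finger_force: 0.0
```

```bash
python3 go.py .4395 .1172 .142 8.98
```

```text
off [-0.0828 -0.2926  0.0014] yaw 0.0001 t 6.5 w 0.0465
```

Request:
drive_tool:
  offset:
    - [-0.008,-0.03,0]
    - [-0.02,-0.07,0]
    - [-0.032,-0.11,0]
    - [-0.044,-0.15,0]
    - [-0.056,-0.19,0]
    - [-0.068,-0.23,0]
    - [-0.078,-0.27,0]
    - [-0.083,-0.2926,0]
  yaw: [0,0,0,0,0,0,0,0]
  hand: [0.2,0.2,0.2,0.2,0.2,0.2,0.2,0.2]

```text
t: 7.3
eef_pos: [0.4386, 0.1193, 0.1436]
tcp_rot: [[0.987, 0.158, 0.002], [0.158, -0.987, 0.001], [0.002, -0.001, -1.0]]
ft_force: [0.7, -0.2, 0.6]
grip_width: 0.0702
finger_force: 0.0
```

Request:
drive_tool:
  offset:
    - [0,0,0]
    - [0,0,0.02]
    - [0,0,0.04]
    - [0,0,0.04]
    - [0,0,0.04]
  yaw: [0,0,0,0,0]
  hand: [0.2,0.2,0.2,0.2,0.2]

```text
t: 7.8
eef_pos: [0.44, 0.1163, 0.1026]
tcp_rot: [[0.988, 0.155, -0.0], [0.155, -0.988, -0.0], [-0.0, 0.0, -1.0]]
ft_force: [0.1, 0.0, 0.2]
grip_width: 0.0705
finger_force: 0.0
```

```bash
python3 go.py .4395 .1172 .044 8.98
```

```text
off [-0.0003 -0.0009  0.0586] yaw -0.0008 t 7.8 w 0.0705
```

Request:
drive_tool:
  offset:
    - [-0.0003,-0.0009,0.015]
    - [-0.0003,-0.0009,0.03]
    - [-0.0003,-0.0009,0.045]
    - [-0.0003,-0.0009,0.0586]
    - [-0.0003,-0.0009,0.0586]
    - [-0.0003,-0.0009,0.0586]
  yaw: [0,0,0,0,0,0]
  hand: [0.2,0.2,0.2,0.2,0.2,0.2]

```text
t: 8.4
eef_pos: [0.4389, 0.1179, 0.0428]
tcp_rot: [[0.988, 0.156, -0.001], [0.156, -0.988, -0.0], [-0.001, 0.0, -1.0]]
ft_force: [0.6, 0.4, 0.1]
grip_width: 0.0703
finger_force: 0.0
```

Request:
drive_tool:
  offset:
    - [0,0,0]
    - [0,0,0]
    - [0,0,0]
    - [0,0,0]
    - [0,0,0]
    - [0,0,0]
  yaw: [0,0,0,0,0,0]
  hand: [0.7,0.8,0.8,0.8,0.8,0.8]

```text
t: 9.0
eef_pos: [0.4394, 0.1179, 0.0436]
tcp_rot: [[0.988, 0.156, 0.0], [0.156, -0.988, -0.0], [0.0, 0.0, -1.0]]
ft_force: [0.3, -0.7, 1.3]
grip_width: 0.0335
finger_force: 10.0
```

```bash
python3 go.py .5576 -.0997 .114 8.98
```

```text
off [ 0.0828  0.2334 -0.0703] yaw 0.0 t 9.0 w 0.0335
```

Request:
drive_tool:
  offset:
    - [0,0,-0.03]
    - [0,0,-0.07]
    - [0.01,0.03,-0.1]
    - [0.02,0.07,-0.1]
    - [0.035,0.11,-0.1]
    - [0.05,0.15,-0.1]
    - [0.067,0.19,-0.1]
    - [0.0828,0.2334,-0.1]
  yaw: [0,0,0,0,0,0,0,0]
  hand: [0.8,0.8,0.8,0.8,0.8,0.8,0.8,0.8]

```text
t: 9.8
eef_pos: [0.5581, -0.1011, 0.1432]
tcp_rot: [[0.988, 0.156, 0.0], [0.156, -0.988, 0.0], [0.0, -0.0, -1.0]]
ft_force: [-0.3, -0.3, 0.2]
grip_width: 0.0337
finger_force: 10.0
```

Request:
drive_tool:
  offset:
    - [0,0,0]
    - [0,0,0]
    - [0,0,0.02]
    - [0,0,0.02]
    - [0,0,0.02]
  yaw: [0,0,0,0,0]
  hand: [0.8,0.8,0.8,0.8,0.8]

```text
t: 10.3
eef_pos: [0.5569, -0.0985, 0.1233]
tcp_rot: [[0.988, 0.158, -0.001], [0.158, -0.988, 0.0], [-0.001, -0.001, -1.0]]
ft_force: [-0.2, 0.2, -0.2]
grip_width: 0.0339
finger_force: 10.0
```

```bash
python3 go.py .5576 -.0996 .0755 8.98
```

```text
off [0.0006 0.0013 0.0478] yaw 0.0015 t 10.3 w 0.0339
```

Request:
drive_tool:
  offset:
    - [0.0006,0.001,0.01]
    - [0.0006,0.001,0.025]
    - [0.0006,0.001,0.04]
    - [0.0006,0.001,0.0478]
    - [0.0006,0.001,0.0478]
    - [0.0006,0.001,0.0478]
  yaw: [0,0,0,0,0,0]
  hand: [0.8,0.8,0.8,0.8,0.8,0.8]

```text
t: 10.9
eef_pos: [0.5581, -0.1006, 0.0753]
tcp_rot: [[0.988, 0.156, -0.001], [0.156, -0.988, 0.0], [-0.001, -0.0, -1.0]]
ft_force: [-0.0, -0.8, -0.3]
grip_width: 0.0338
finger_force: 10.0
```

```bash
python3 - <<'E'
from h import *
c=capture("scene")
cv2.imwrite("pics/s3.png",cv2.resize(c["color"][200:300,130:265],None,fx=5.8,fy=5.8,interpolation=cv2.INTER_CUBIC))
E
python3 go.py .5576 -.0996 .0755 8.98
```

```text
off [-0.0007 -0.0012  0.0004] yaw 0.0 t 10.95 w 0.0333
```

View pics/s3.png

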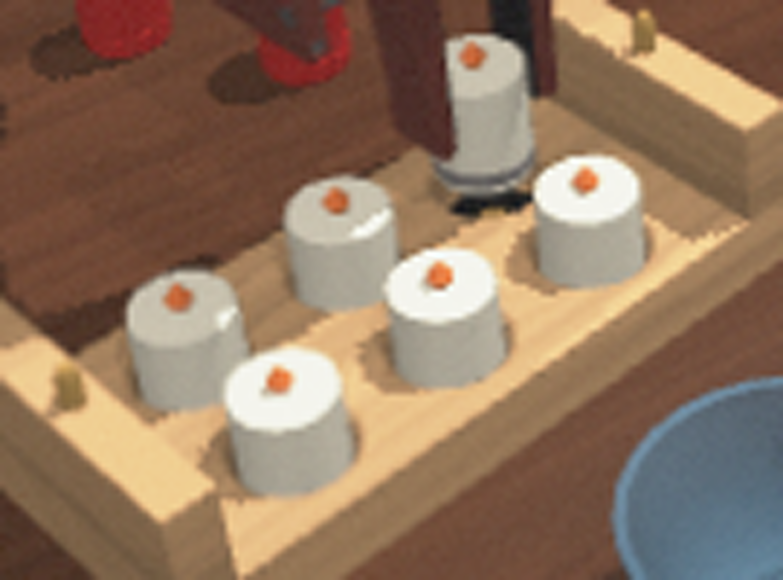

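The first spare is seated with its flame at (336,201), level with the others. The second hovers over its well with its flame at (473,56).

Request:
drive_tool:
  offset:
    - [-0.0006,-0.001,0]
    - [-0.0006,-0.001,0.004]
    - [-0.0006,-0.001,0.008]
    - [-0.0006,-0.001,0.012]
    - [-0.0006,-0.001,0.016]
    - [-0.0006,-0.001,0.02]
    - [-0.0006,-0.001,0.02]
    - [-0.0006,-0.001,0.02]
  yaw: [0,0,0,0,0,0,0,0]
  hand: [0.8,0.8,0.8,0.8,0.8,0.8,0.8,0.8]

```text
t: 11.75
eef_pos: [0.5574, -0.0997, 0.0554]
tcp_rot: [[0.988, 0.156, -0.0], [0.156, -0.988, 0.0], [-0.0, -0.0, -1.0]]
ft_force: [-0.1, 0.1, -0.4]
grip_width: 0.0337
finger_force: 10.0
```

Request:
drive_tool:
  offset:
    - [0,0,0.0015]
    - [0,0,0.003]
    - [0,0,0.004]
    - [0,0,0.004]
    - [0,0,0.004]
  yaw: [0,0,0,0,0]
  hand: [0.8,0.8,0.8,0.8,0.8]

```text
t: 12.25
eef_pos: [0.5575, -0.0997, 0.0517]
tcp_rot: [[0.988, 0.156, 0.0], [0.156, -0.988, -0.0], [0.0, 0.0, -1.0]]
ft_force: [0.4, -0.2, -0.2]
grip_width: 0.0337
finger_force: 10.0
```

Request:
drive_tool:
  offset:
    - [0,0,0]
    - [0,0,0]
    - [0,0,0]
    - [0,0,0]
    - [0,0,-0.015]
    - [0,0,-0.035]
    - [0,0,-0.06]
    - [0,0,-0.09]
  yaw: [0,0,0,0,0,0,0,0]
  hand: [0.475,0.475,0.475,0.475,0.475,0.475,0.475,0.475]

```text
t: 13.05
eef_pos: [0.5571, -0.0996, 0.1428]
tcp_rot: [[0.988, 0.156, -0.001], [0.156, -0.988, 0.0], [-0.001, -0.0, -1.0]]
ft_force: [0.1, 0.0, -0.8]
grip_width: 0.0461
finger_force: 0.0
```

```bash
python3 go.py .5973 .1928 .142 -8.48
```

```text
off [ 0.0854 -0.2825  0.0008] yaw 0.3048 t 13.05 w 0.0461
```

Request:
drive_tool:
  offset:
    - [0.01,-0.03,0]
    - [0.022,-0.07,0]
    - [0.034,-0.11,0]
    - [0.046,-0.15,0]
    - [0.058,-0.19,0]
    - [0.07,-0.23,0]
    - [0.08,-0.265,0]
    - [0.085,-0.2825,0]
  yaw: [0.04,0.08,0.12,0.16,0.2,0.24,0.28,0.305]
  hand: [0.4,0.4,0.4,0.4,0.4,0.4,0.4,0.4]

```text
t: 13.85
eef_pos: [0.5973, 0.1958, 0.1428]
tcp_rot: [[0.989, -0.147, 0.001], [-0.147, -0.989, 0.001], [0.001, -0.001, -1.0]]
ft_force: [0.2, -0.6, -0.1]
grip_width: 0.0528
finger_force: 0.0
```

Request:
drive_tool:
  offset:
    - [0,0,0]
    - [0,0,0.02]
    - [0,0,0.04]
    - [0,0,0.06]
    - [0,0,0.06]
    - [0,0,0.06]
  yaw: [0,0,0,0,0,0]
  hand: [0.4,0.4,0.4,0.4,0.4,0.4]

```text
t: 14.45
eef_pos: [0.5974, 0.1915, 0.0823]
tcp_rot: [[0.989, -0.148, -0.0], [-0.148, -0.989, -0.0], [-0.0, 0.0, -1.0]]
ft_force: [-0.5, -0.5, 0.5]
grip_width: 0.0528
finger_force: 0.0
```

```bash
python3 go.py .5970 .1927 .036 -8.48
```

```text
off [-0.0006 -0.0011  0.0463] yaw -0.0008 t 14.45 w 0.0528
```

Request:
drive_tool:
  offset:
    - [-0.0006,-0.0011,0.012]
    - [-0.0006,-0.0011,0.025]
    - [-0.0006,-0.0011,0.038]
    - [-0.0006,-0.0011,0.046]
    - [-0.0006,-0.0011,0.046]
    - [-0.0006,-0.0011,0.046]
  yaw: [0,0,0,0,0,0]
  hand: [0.4,0.4,0.4,0.4,0.4,0.4]

```text
t: 15.05
eef_pos: [0.5968, 0.1938, 0.0353]
tcp_rot: [[0.989, -0.148, -0.0], [-0.148, -0.989, -0.0], [-0.0, 0.0, -1.0]]
ft_force: [0.1, 0.5, 0.2]
grip_width: 0.0526
finger_force: 0.0
```

Request:
drive_tool:
  offset:
    - [0,0,0]
    - [0,0,0]
    - [0,0,0]
    - [0,0,0]
    - [0,0,0]
    - [0,0,0]
    - [0,0,0]
    - [0,0,0]
  yaw: [0,0,0,0,0,0,0,0]
  hand: [0.8,0.95,0.95,0.95,0.95,0.95,0.95,0.95]
  newtons: 35

```text
t: 15.85
eef_pos: [0.5969, 0.1936, 0.0357]
tcp_rot: [[0.989, -0.148, 0.0], [-0.148, -0.989, -0.0], [0.0, 0.0, -1.0]]
ft_force: [-0.3, -0.4, 0.6]
grip_width: 0.0156
finger_force: 35.0
```

```bash
python3 go.py .5910 -.1548 .15 8.98
```

```text
off [ 0.0456  0.3455 -0.1142] yaw -0.305 t 15.85 w 0.0156
```

Request:
drive_tool:
  offset:
    - [0,0,-0.01]
    - [0,0,-0.025]
    - [0,0,-0.04]
    - [0,0,-0.06]
    - [0,0,-0.08]
    - [0,0,-0.1]
    - [0,0,-0.114]
    - [0,0,-0.114]
  yaw: [0,0,0,0,0,0,0,0]
  hand: [0.95,0.95,0.95,0.95,0.95,0.95,0.95,0.95]

```text
t: 16.65
eef_pos: [0.5982, 0.1942, 0.1536]
tcp_rot: [[0.989, -0.148, 0.006], [-0.148, -0.989, 0.002], [0.006, -0.002, -1.0]]
ft_force: [0.7, -0.2, -2.3]
grip_width: 0.0158
finger_force: 35.0
```

Request:
drive_tool:
  offset:
    - [0.002,0.015,0]
    - [0.005,0.04,0]
    - [0.009,0.07,0]
    - [0.013,0.1,0]
    - [0.017,0.13,0]
    - [0.021,0.16,0]
    - [0.025,0.19,0]
    - [0.029,0.22,0]
  yaw: [-0.01,-0.04,-0.07,-0.1,-0.13,-0.16,-0.19,-0.22]
  hand: [0.95,0.95,0.95,0.95,0.95,0.95,0.95,0.95]

```text
t: 17.45
eef_pos: [0.5925, -0.0292, 0.1485]
tcp_rot: [[0.997, 0.073, -0.002], [0.073, -0.997, 0.0], [-0.001, -0.0, -1.0]]
ft_force: [-0.3, -0.7, -2.2]
grip_width: 0.0156
finger_force: 35.0
```

```bash
python3 go.py .5910 -.1548 .15 8.98
```

```text
off [-0.0107  0.1251 -0.0015] yaw -0.0836 t 17.45 w 0.0156
```

Request:
drive_tool:
  offset:
    - [-0.002,0.03,0]
    - [-0.005,0.055,0]
    - [-0.007,0.08,0]
    - [-0.009,0.105,0]
    - [-0.0105,0.12,0]
    - [-0.0107,0.125,0]
    - [-0.0107,0.125,0]
    - [-0.0107,0.125,0]
  yaw: [-0.02,-0.035,-0.05,-0.065,-0.08,-0.084,-0.084,-0.084]
  hand: [0.95,0.95,0.95,0.95,0.95,0.95,0.95,0.95]

```text
t: 18.25
eef_pos: [0.5913, -0.1527, 0.1491]
tcp_rot: [[0.988, 0.155, -0.001], [0.155, -0.988, 0.001], [-0.0, -0.001, -1.0]]
ft_force: [0.6, -0.2, -3.3]
grip_width: 0.0159
finger_force: 35.0
```

```bash
python3 go.py .5910 -.1548 .121 8.98
```

```text
off [-0.0006  0.002   0.0281] yaw -0.0007 t 18.25 w 0.0159
```

Request:
drive_tool:
  offset:
    - [-0.0003,0.001,0.005]
    - [-0.0006,0.002,0.012]
    - [-0.0006,0.002,0.02]
    - [-0.0006,0.002,0.027]
    - [-0.0006,0.002,0.029]
    - [-0.0006,0.002,0.029]
    - [-0.0006,0.002,0.029]
  yaw: [0,0,0,0,0,0,0]
  hand: [0.95,0.95,0.95,0.95,0.95,0.95,0.95]

```text
t: 18.95
eef_pos: [0.5912, -0.1556, 0.1208]
tcp_rot: [[0.988, 0.155, 0.0], [0.155, -0.988, -0.0], [0.0, 0.0, -1.0]]
ft_force: [-0.3, -0.7, -2.9]
grip_width: 0.0156
finger_force: 35.0
```

```bash
python3 - <<'E'
from h import *
a=capture("scene")["color"][190:310,110:280]; b=capture("top")["color"][140:220,255:380]
a=cv2.resize(a,(765,540)[:2],interpolation=cv2.INTER_CUBIC)
b=cv2.resize(b,None,fx=6,fy=6,interpolation=cv2.INTER_CUBIC)
cv2.imwrite("pics/t4.png",b); cv2.imwrite("pics/s4.png",a)
E
python3 go.py .5910 -.1548 .0995 8.98
```

```text
off [-0.0002 -0.001   0.0216] yaw -0.001 t 19.05 w 0.0157
```

View pics/t4.png

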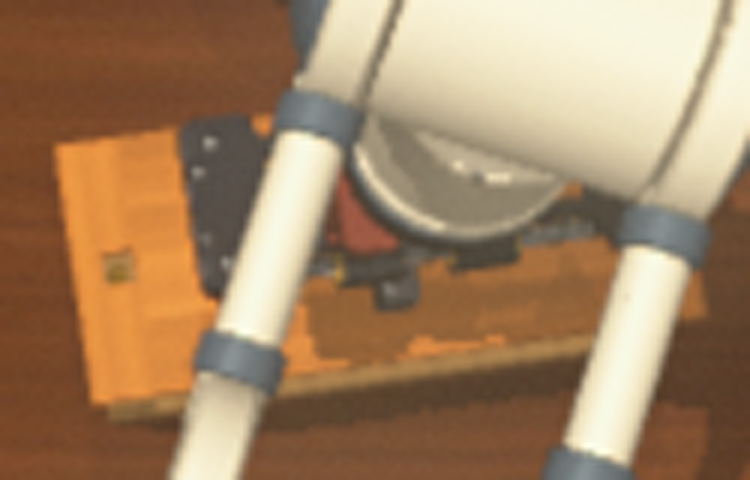

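View pics/s4.png

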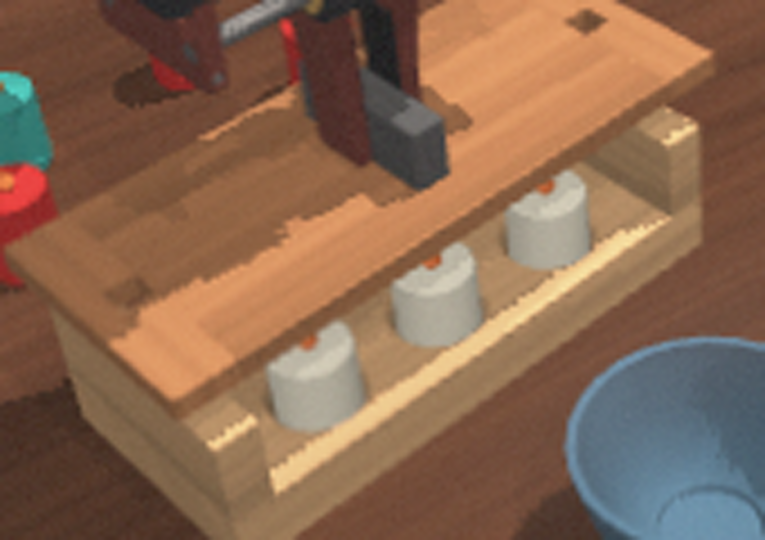

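In the top view the hole at (118,267) shows brass inside it. In the scene view the lid is level above the posts. I'll check the offset numerically.

```bash
python3 - <<'E'
from h import *
import pickle
c=pickle.load(open("top.pkl","rb"))
q=lambda u:(np.array(u,float)+.5)/6-.5+[255,140]
pin=ray(c,(np.array([[62.5,182.5]])/4.8-.5+[262,148]),.077)
th=np.radians(8.98);print("pin",pin,[.591-.111*np.sin(th),-.1548+.111*np.cos(th)])
print("hole",ray(c,q([[118,267]]),.095))
print("lid corners",ray(c,q([[55,146],[93,404]]),.095),"expect off TCP")
E
python3 go.py .5910 -.1548 .0995 8.98
```

```text
pin [[ 0.57378287 -0.04589576  0.077     ]] [np.float64(0.5736740447156761), np.float64(-0.04516053961512939)]
hole [[ 0.57449608 -0.04467792  0.095     ]]
lid corners [[ 0.62581368 -0.01777601  0.095     ]
 [ 0.5167797  -0.03474114  0.095     ]] expect off TCP
off [-0.0002 -0.001   0.0216] yaw -0.001 t 19.05 w 0.0157
```

Request:
drive_tool:
  offset:
    - [-0.0004,0,0.002]
    - [-0.0004,0,0.005]
    - [-0.0004,0,0.008]
    - [-0.0004,0,0.011]
    - [-0.0004,0,0.014]
    - [-0.0004,0,0.017]
    - [-0.0004,0,0.019]
    - [-0.0004,0,0.019]
  yaw: [0,0,0,0,0,0,0,0]
  hand: [0.95,0.95,0.95,0.95,0.95,0.95,0.95,0.95]

```text
t: 19.85
eef_pos: [0.5905, -0.1556, 0.101]
tcp_rot: [[0.988, 0.155, -0.001], [0.155, -0.988, 0.0], [-0.001, -0.0, -1.0]]
ft_force: [-0.5, 0.2, -2.3]
grip_width: 0.0158
finger_force: 35.0
```

Request:
drive_tool:
  offset:
    - [0,0,0.0005]
    - [0,0,0.001]
    - [0,0,0.0015]
    - [0,0,0.002]
    - [0,0,0.002]
  yaw: [0,0,0,0,0]
  hand: [0.95,0.95,0.95,0.95,0.95]

```text
t: 20.35
eef_pos: [0.5908, -0.1557, 0.0997]
tcp_rot: [[0.988, 0.155, 0.0], [0.155, -0.988, -0.0], [0.0, 0.0, -1.0]]
ft_force: [0.7, 0.7, -1.6]
grip_width: 0.0157
finger_force: 35.0
```

Request:
drive_tool:
  offset:
    - [0,0,0.0005]
    - [0,0,0.001]
    - [0,0,0.001]
    - [0,0,0.001]
  yaw: [0,0,0,0]
  hand: [0.95,0.95,0.95,0.95]

```text
t: 20.75
eef_pos: [0.5908, -0.1557, 0.0997]
tcp_rot: [[0.988, 0.155, 0.001], [0.155, -0.988, -0.0], [0.001, 0.0, -1.0]]
ft_force: [-4.9, 0.4, 5.9]
grip_width: 0.016
finger_force: 35.0
```

Seated on both posts (5.9 N upward, at the height I calculated). Release and retreat.

Request:
drive_tool:
  offset:
    - [0,0,-0.0005]
    - [0,0,-0.0005]
    - [0,0,-0.0005]
    - [0,0,-0.0005]
    - [0,0,-0.0005]
  yaw: [0,0,0,0,0]
  hand: [0.95,0.7,0.5,0.5,0.5]

```text
t: 21.25
eef_pos: [0.5907, -0.1557, 0.0987]
tcp_rot: [[0.988, 0.155, -0.0], [0.155, -0.988, 0.0], [-0.0, -0.0, -1.0]]
ft_force: [0.3, -0.0, 1.0]
grip_width: 0.0427
finger_force: 0.0
```

Request:
drive_tool:
  offset:
    - [0,0,-0.01]
    - [0,0,-0.03]
    - [0,0,-0.06]
    - [0,0,-0.09]
    - [-0.03,0.03,-0.1]
    - [-0.06,0.06,-0.1]
    - [-0.08,0.1,-0.1]
    - [-0.1,0.14,-0.1]
  yaw: [0,0,0,0,0,0,0,0]
  hand: [0.5,0.5,0.5,0.5,0.5,0.5,0.5,0.5]

```text
t: 22.05
eef_pos: [0.513, -0.3107, 0.2006]
tcp_rot: [[0.988, 0.156, 0.002], [0.156, -0.988, -0.001], [0.002, 0.001, -1.0]]
ft_force: [0.3, -0.1, -0.3]
grip_width: 0.0436
finger_force: 0.0
```

Request:
drive_tool:
  offset:
    - [-0.01,0.03,0]
    - [-0.02,0.06,0]
    - [-0.03,0.09,0]
    - [-0.03,0.12,0]
    - [-0.03,0.15,0]
    - [-0.03,0.15,0]
    - [-0.03,0.15,0]
    - [-0.03,0.15,0]
  yaw: [0,0,0,0,0,0,0,0]
  hand: [0.5,0.5,0.5,0.5,0.5,0.5,0.5,0.5]

```text
t: 22.85
eef_pos: [0.5075, -0.4615, 0.1997]
tcp_rot: [[0.988, 0.156, 0.001], [0.156, -0.988, -0.0], [0.001, 0.0, -1.0]]
ft_force: [0.4, 0.3, 0.7]
grip_width: 0.0439
finger_force: 0.0
```

```bash
python3 - <<'E'
from h import *
a=capture("scene")["color"][190:310,110:280]; b=capture("top")["color"][140:220,255:380]
a=cv2.resize(a,(566,400),interpolation=cv2.INTER_CUBIC)[:, :400]
b=cv2.resize(b,(400,256),interpolation=cv2.INTER_CUBIC)
cv2.imwrite("pics/f.png",np.hstack([a,np.vstack([b,np.zeros((144,400,3),np.uint8)])]))
E
```

```text
(no output)
```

View pics/f.png

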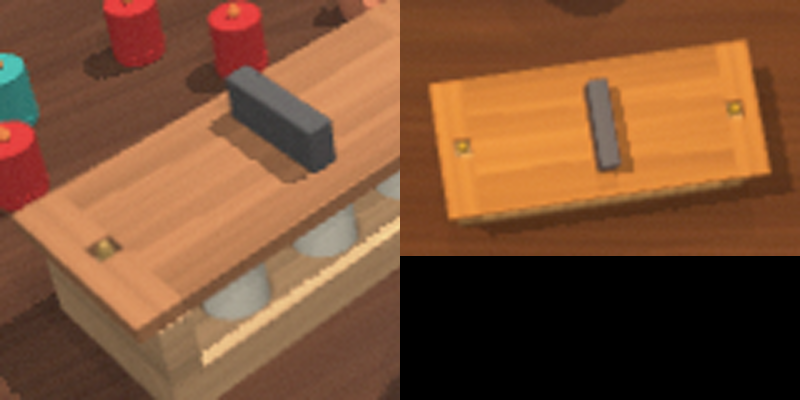

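The lid lies flat, with both pins showing in its holes: top view (462,147) and (735,107).

```bash
python3 -c "
from station import arm
print(arm.hand_in())"
```

```text
the job is handed in; nothing more can be done
None
```

The job is handed in at about 23 s: both spares are in the empty wells, the lid lies flat on the end posts with both pins in its holes, and the arm is clear; no verdict was shown.

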